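Start-of-shift check of the portafilter cleaning station

ROBOT

A 6-joint arm with a two-finger parallel gripper is mounted at the origin on the work surface. World frame = base frame: x ahead of the robot, y to its left, z up, the work surface at z = 0. Lengths are in m, angles in rad, forces in N, time in s.
With the tool pointing down it reaches from about 0.325 to 0.775 m from the base axis. Payload 5.5 kg.
Tool frame: the origin (TCP) lies midway between the tips of the shut fingers; the grasp point (between the pads) lies behind it (robot.pinch_z is the z of the grasp point in the tool frame, in m); z points along the fingers, y is the line along which they close (so a half turn about z gives the same grasp; the last joint's range is limited). The gripper opens to 85 mm and grips with 20 to 120 N. Pads are 22 mm wide; open, the fingers measure 114 mm over their backs; the gripper's body (76 mm by 85 mm) begins 54 mm behind the grasp point. The pads swing forward as they close: fully open they stand 13 mm farther back than shut.
Start: joints at [1.168, 0.091, 1.231, -0, 1.82, -0.057], TCP at [0.203, 0.564, 0.231] pointing down, gripper open.
Joint ranges: [-2.87, 2.87], [-0.86, 2.18], [0.17, 2.46], [-1.51, 4.65], [0.06, 2.69], [-2.65, 2.65]. Speed limits (rad/s): [2.57, 2.57, 3.01, 3.14, 3.14, 3.14].

INTERFACE

Orientations are given as a unit quaternion [x, y, z, w].
In Python, from rig import monitor, eyes, ticket, robot gives the robot as it stands.
- The arm moves only by the tool apply_moves, never from a script. Its argument "motion" is a list of rows, each a list of 3 entries, a list of its own where there are three numbers: the turn, a rotation vector about the world's x, y, z in rad, then the shift along the world's x, y, z in mm, then the closure, from 0 (fully open) to 1 (shut). In form: [[[ax, ay, az], [x, y, z], gripper], ...]. A call has 1 to 8 rows; each row is the pose to reach, as a shift and turn from the pose commanded when the call began; what a row does not reach only later rows make up. A row lasts 1/12 s, in which the tool goes at most 41.7 mm and 7.16 degrees, less where a joint would pass 70% of its speed; a pose out of reach is approached as far as the arm can. A call with a gripper value outside its range is refused whole. The fingers move at their own pace and stop on an object; the grip force is fixed at half the most. Time passes only in rows, so rows that repeat a pose let the fingers close. It gives the time, the measured TCP pose, the force, the opening and the grip force at its end, in the units of the state.
- monitor.read_state(): the state, without advancing time (a new reading comes with each control period).
- eyes.grab_frame(name): name is "scene" or "top" or "wrist"; returns the picture (400x640x3 uint8, red, green, blue); there is no depth.
- eyes.camera_info(name): a dict with "K" (3x3 intrinsics, pixels), "pose" (4x4, takes a point from camera to world coordinates). Camera axes: x right, y down, z forward; pixel columns grow to the right and rows downward; lengths in m; the calibration is good to about 2 mm. A picture is of the moment at which its call begins: read the wrist's pose just before it. camera_info takes no time and is no camera call; for the wrist camera it gives the pose at the moment of the call.
- ticket.close_job(): hands the job in; it is judged then, once.
Trained networks look in the newest picture that a camera, given by its name, has taken for a name from the list of things; names that differ only in an ending like _2 or _b are one class to them, and where a whole thing is asked for, a point or a joint stands for the part that bears it (a point fixed in the world has none). Each returns a list of dicts, best first, with "p" (0 to 1); they miss things now and then, are a little off and sometimes report something else, mostly with a low value. They report only what shows in the picture. A call takes as long as a camera call.
- eyes.look_for(camera, query): "bbox" ([left, top, right, bottom] in pixels, round what is visible of it).
- eyes.silhouettes(camera, query): "pixels" (400x640 bool, what is visible of it) and "bbox" ([left, top, right, bottom] in pixels, round what is visible of it).
- eyes.place_of(camera, query): "centre" ([column, row] in pixels: a listed point, or the origin of a listed thing).
The state is a dict: "time_s": time; "q": joint angles; "dq": joint speeds; "joint_torque": joint torques, N m; "ee_pos": TCP position; "tcp_rot": TCP orientation; "ft_force": force on the tool from outside, world axes, zero at the start; "moment": the same for the moment, N m; "grip_width": opening from 0.0 (shut) to 1.0 (fully open); "gripper_force": force on a finger pad.
Only numpy, scipy, OpenCV 4.12 (cv2) and the standard library are available. Lean on these libraries where they do the work, as an engineer would, in place of code of your own. Each camera call takes 0.05 s, during which the arm holds its last target. There are 200 camera calls.

TASK

Do the start-of-shift check of the cleaning station on the coffee bar: press the mushroom stop on the small grey box fully down and let it spring up, then turn its knob clockwise (seen from above) as far as it goes to reset it and leave it so. Then take the upright grip of the station's spring-return guard slide and pull it out until the front edge of the plate is level with the index mark, and finish while still holding it there with the gripper, since it springs shut if let go. Leave the portafilter, the tamper and the beaker where they are.

Things in the scene. Friction and masses are not known exactly. Their poses are not given: they have to be found in the camera images.
- station: Portafilter cleaning station: brushed-steel block 260 (x) x 180 (y) x 75 mm high, fixed to the bar. Origin: centre of its underside. Its x axis runs away from the grip; the guard slide is pulled along its -x. In its top is a round brush well (84 mm across, centre at x = +40 mm), flanked by two rails along x, 13 mm high, 104 mm apart inside, at y = -58 and +58 mm.
- guard: Guard slide of the station: dark steel plate 100 (x) x 104 (y) x 4 mm that covers the brush well, with an upright black grip. Origin: centre of the plate, 79 mm above the bar. Axes as the station's. It slides along the station's -x, 0 to 85 mm (end stop, beyond the mark). A spring always pulls it shut: about 4 N when shut, 8 N at 55 mm; it snaps back if let go.
- guard_fin (a point): Centre of the guard's grip: an upright black fin 12 mm thick (x), 60 mm long (y), 45 mm high, standing on the plate; the plate's top is 22 mm below this point and the fin's top 22 mm above it (a 4 mm high black foot, 24 mm wide in x, surrounds its base). Axes as the station's: pinch it across x.
- guard_edge (a point): Middle of the front (-x) edge of the guard plate, 15 mm in front of the fin's centre line, at the plate's top. Moves with the guard.
- mark: Index mark on the station: a black line 3 mm wide across the deck (along y) under the slide's path, with an upright black tab 4 mm thick and 22 mm high at each end, outside the rails (y = -70 and +70 mm). Origin: middle of the line, on the deck 75 mm above the bar. Axes as the station's. It stays put, 43 to 67 mm in front of the plate's edge when shut; the guard is at the mark when guard_edge has x = 0 in this frame.
- stopbox: Stop box: grey box 90 x 90 x 60 mm high, fixed to the bar. Origin: centre of its underside. The mushroom stop (grey head, black rib) is on its top, in the middle.
- knob_top (a point): Top centre of the mushroom stop, 116 mm above the bar when up. The mushroom head is 52 mm across and its rim is 74 to 86 mm above the bar; on it stands the grip rib of its knob, 46 mm long (this point's x axis), 10 mm thick (y), 30 mm high, ending at this point. Head and rib turn together about the vertical and sink together when pressed.
- stop (a joint): Press of the mushroom stop: 0 = up, 0.008 m = fully down. Spring: about 2.5 N at the top, 5.5 N fully down; springs up when released and does not latch.
- stop_knob (a joint): Turn of the knob: grows clockwise seen from above, stop to stop 0 to 1.25 rad; starts between 0 and 0.25; 1.25 = reset. Stays where it is left (0.03 N m friction).
- portafilter: Bystander: loose steel portafilter with black handle, lying; 70 mm wide, 205 mm long, 42 mm high. Origin on the bar between basket and handle; basket at +y, handle to -y.
- tamper: Bystander: loose steel tamper standing on its base, 58 mm across, 88 mm high. Origin at its base.
- beaker: Bystander: loose white cup without handle, 68 mm across, 85 mm high. Origin at its base.

How it is judged:
By the outcome, as a careful person would: the job done as asked, in the order asked, and still so for the second after the job is handed in, while the arm keeps its last pose, push and grip.
It also fails if it takes over 59 s, if anything falls off the work surface, if the arm or the gripper's body presses on something with over 40 N, if the wrist force passes 120 N, or if a joint passes its speed limit or range.

## Working session

There is one attempt and no reset: what is moved stays moved. The work goes in short steps, Python scripts to look and compute and a tool call to move; the robot and the scene stay as the last step left them, time stands still between calls to the robot, and variables do not carry over. Pictures are saved under pics/ and viewed, at most 10 in all, crops included, and the job is handed in when it is done.

Besides the shell and the picture viewer there is one more tool, called after "Request:" as a command line: name --argument value ..., lists and objects as JSON in quotes. apply_moves: Moves the arm, as the interface text tells. Its arguments: {"type":"object","properties":{"motion":{"type":"array","items":{"type":"array"}}},"required":["motion"]}

```bash
mkdir -p pics; ls; cat > h.py <<'E'
import numpy as np, cv2
from rig import monitor, eyes, ticket, robot
def ray(cam,px,z):
    i=eyes.camera_info(cam);K=np.array(i["K"]);T=np.array(i["pose"])
    d=T[:3,:3]@np.linalg.solve(K,[px[0],px[1],1]);o=T[:3,3]
    return o+d*(z-o[2])/d[2]
def proj(cam,P):
    i=eyes.camera_info(cam);K=np.array(i["K"]);T=np.array(i["pose"])
    p=K@(T[:3,:3].T@(np.array(P)-T[:3,3]));return p[:2]/p[2]
def save(cam,name):
    im=eyes.grab_frame(cam);cv2.imwrite(f"pics/{name}.png",im[:,:,::-1]);return im
E
python3 - <<'E'
from h import *
s=monitor.read_state();print(s["ee_pos"],s["tcp_rot"],robot.pinch_z)
Z=dict(station=0,guard=.079,guard_fin=.103,guard_edge=.081,mark=.075,stopbox=0,knob_top=.116,portafilter=0,tamper=0,beaker=0)
for c in("top","scene"):
    save(c,c+"0")
    print(c,np.round(np.array(eyes.camera_info(c)["pose"])[:3,3],3))
    for q,z in Z.items():
        r=eyes.place_of(c,q)
        for d in r[:2]: print(c,q,round(d["p"],2),np.round(d["centre"]),np.round(ray(c,d["centre"],z),4))
E
```

```text
pics
[0.20327453 0.56420957 0.23013424] [ 1.72040887e-01  9.85089307e-01 -9.67359830e-04 -2.32596592e-04] -0.0187
top [ 0.56  -0.006  0.833]
top station 0.71 [224. 204.] [0.5796 0.1942 0.    ]
top station 0.59 [215. 120.] [0.759  0.2146 0.    ]
top guard 0.92 [210. 183.] [0.6187 0.2017 0.079 ]
top guard_fin 0.97 [212. 202.] [0.5816 0.1913 0.103 ]
top guard_edge 0.74 [219. 208.] [0.5706 0.1835 0.081 ]
top guard_edge 0.71 [432. 251.] [ 0.489  -0.2244  0.081 ]
top mark 0.42 [220. 237.] [0.5144 0.1832 0.075 ]
top stopbox 0.57 [418. 244.] [ 0.4964 -0.2182  0.    ]
top stopbox 0.24 [224. 205.] [0.5769 0.1927 0.    ]
top knob_top 0.89 [432. 251.] [ 0.4927 -0.2128  0.116 ]
top portafilter 0.92 [217. 119.] [0.7622 0.2099 0.    ]
top tamper 0.58 [450. 196.] [ 0.5969 -0.2874  0.    ]
top beaker 0.9 [412. 176.] [ 0.6403 -0.205   0.    ]
scene [0.864 0.529 0.615]
scene station 0.96 [386. 316.] [0.5821 0.1925 0.    ]
scene guard 0.8 [374. 295.] [0.6145 0.1988 0.079 ]
scene guard 0.56 [399. 280.] [0.5672 0.1906 0.079 ]
scene guard_fin 0.66 [392. 272.] [0.5813 0.1891 0.103 ]
scene guard_fin 0.31 [320. 160.] [ 0.5558 -0.0969  0.103 ]
scene guard_edge 0.81 [397. 279.] [0.5698 0.1891 0.081 ]
scene mark 0.57 [426. 269.] [0.5168 0.1876 0.075 ]
scene stopbox 0.89 [325. 161.] [ 0.4868 -0.2149  0.    ]
scene knob_top 0.82 [325. 116.] [ 0.4891 -0.214   0.116 ]
scene portafilter 0.72 [285. 372.] [0.7611 0.211  0.    ]
scene tamper 0.82 [265. 157.] [ 0.602  -0.2855  0.    ]
scene beaker 0.84 [266. 186.] [ 0.6364 -0.1904  0.    ]
```

View pics/top0.png

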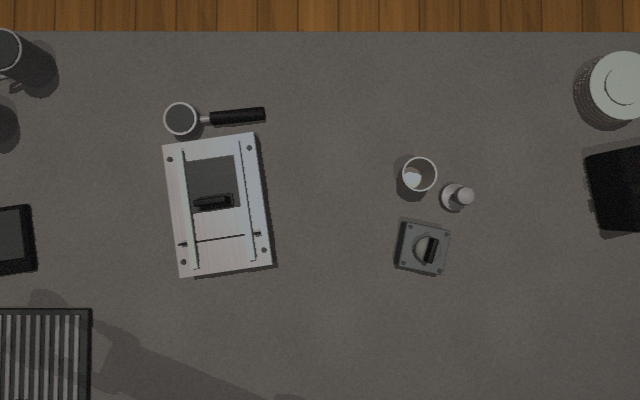

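View pics/scene0.png

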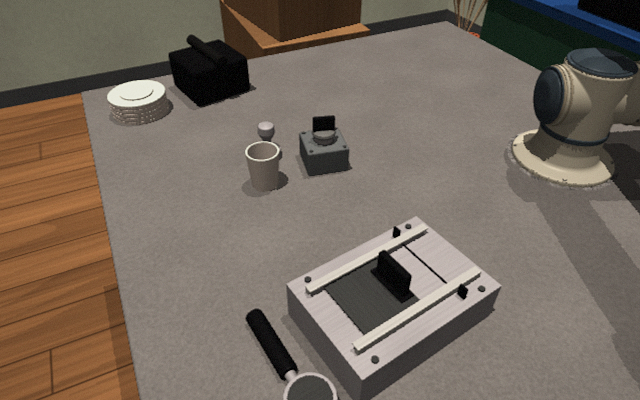

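Top view: the station is at left with its rails tilted by about 0.14 rad and the mark line at (195–245, 239). The stop box is at (424,248), and its black rib runs from (434,238) to (430,263), close to world x. The tamper at (457,197) and beaker at (419,175) are clear of the box. The scene view agrees. I'm moving above the stop with the fingers closing.

Request:
apply_moves --motion '[[[0,0,0.1],[288,-778,0],1],[[0,0,0.19],[288,-778,0],1],[[0,0,0.19],[288,-778,0],1],[[0,0,0.19],[288,-778,0],1],[[0,0,0.19],[288,-778,0],1],[[0,0,0.19],[288,-778,0],1],[[0,0,0.19],[288,-778,0],1],[[0,0,0.19],[288,-778,0],1]]'

```text
time_s: 1.77
ee_pos: [0.3192, 0.2501, 0.2315]
tcp_rot: [0.077, 0.997, 0.0, 0.0]
ft_force: [0.4, -0.2, -0.5]
grip_width: 0.001
gripper_force: 0.0
```

Request:
apply_moves --motion '[[[0,0,0],[172,-464,0],1],[[0,0,0],[172,-464,0],1],[[0,0,0],[172,-464,0],1],[[0,0,0],[172,-464,0],1],[[0,0,0],[172,-464,0],1],[[0,0,0],[172,-464,0],1],[[0,0,0],[172,-464,0],1],[[0,0,0],[172,-464,0],1]]'

```text
time_s: 2.43
ee_pos: [0.4351, -0.0629, 0.2317]
tcp_rot: [0.078, 0.997, -0.0, 0.001]
ft_force: [0.6, 0.9, -0.4]
grip_width: -0.004
gripper_force: 0.0
```

Request:
apply_moves --motion '[[[0,0,0],[56,-150,0],1],[[0,0,0],[56,-150,0],1],[[0,0,0],[56,-150,0],1],[[0,0,0],[56,-150,0],1],[[0,0,0],[56,-150,0],1]]'

```text
time_s: 2.85
ee_pos: [0.4914, -0.2161, 0.229]
tcp_rot: [0.081, 0.997, -0.001, -0.001]
ft_force: [0.7, -0.2, -0.8]
grip_width: 0.004
gripper_force: 0.0
```

```bash
python3 - <<'E'
from h import *
s=monitor.read_state();print(s["ee_pos"],s["tcp_rot"],s["q"],s["ft_force"])
im=save("wrist","w1")
print(np.round(np.array(eyes.camera_info("wrist")["pose"]),3))
for c in("wrist",):
  for d in eyes.place_of(c,"knob_top")[:2]: print(c,d["p"],d["centre"],ray(c,d["centre"],.116))
  for d in eyes.place_of(c,"stopbox")[:2]: print(c,d["p"],d["centre"],ray(c,d["centre"],.0))
E
```

```text
[ 0.49143055 -0.21605885  0.22900905] [ 8.05020485e-02  9.96753392e-01 -5.29543168e-04 -1.34741504e-03] [-0.47631131 -0.07751893  1.4040844  -0.00207877  1.81710499 -1.88643372] [ 0.74463867 -0.1878666  -0.81618416]
[[ 0.159  0.938  0.308  0.412]
 [ 0.987 -0.151 -0.049 -0.201]
 [ 0.     0.311 -0.95   0.372]
 [ 0.     0.     0.     1.   ]]
wrist 0.71 [320.0, 195.0] [ 0.49386234 -0.20952938  0.116     ]
wrist 0.92 [320.3, 166.4] [ 0.49097393 -0.206426    0.        ]
```

View pics/w1.png

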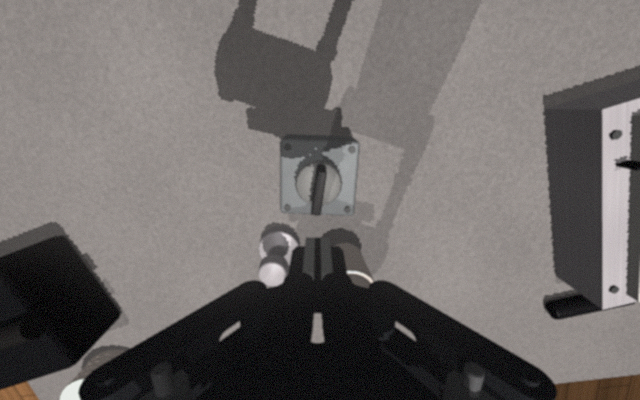

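Wrist view: the box is at (280–357, 137–215) with the rib from (322,168) to (316,213) near its middle. Tamper and beaker are below it in the picture, clear of it. Next I'll get the rib's angle and centre from its dark pixels.

```bash
python3 - <<'E'
from h import *
for c,f,roi in(("wrist","w1",(300,340,155,222)),("top","top0",(415,445,230,270))):
    im=cv2.imread(f"pics/{f}.png");g=im.max(2);x0,x1,y0,y1=roi
    m=np.zeros_like(g);m[y0:y1,x0:x1]=(g[y0:y1,x0:x1]<42)
    n,l,st,_=cv2.connectedComponentsWithStats(m)
    k=1+st[1:,4].argmax();ys,xs=np.where(l==k)
    W=np.array([ray(c,(x,y),.112)[:2] for x,y in zip(xs,ys)]).astype(np.float32)
    r=cv2.minAreaRect(W*1000);e,v=np.linalg.eigh(np.cov(W.T));a=v[:,1]*np.sign(v[0,1])
    print(c,st[k],r,np.degrees(np.arctan2(a[1],a[0])),W.mean(0))
# box top outline in wrist
im=cv2.imread("pics/w1.png")
for c in("wrist","top"):
    d=eyes.silhouettes(c,"stopbox") if c=="wrist" else []
    if d:
        ys,xs=np.where(d[0]["pixels"]);W=np.array([ray(c,p,.06)[:2] for p in zip(xs,ys)]).astype(np.float32);print(d[0]["p"],cv2.minAreaRect(W*1000))
    d=eyes.silhouettes(c,"knob_top")
    if d and d[0]["p"]>.3: ys,xs=np.where(d[0]["pixels"]);print(c,"knob",d[0]["p"],d[0]["bbox"])
x=cv2.resize(im[120:230,260:380],None,fx=5,fy=5,interpolation=cv2.INTER_CUBIC);cv2.imwrite("pics/w1c.png",x)
E
```

```text
wrist [318 166   7   6  30] ((469.1680603027344, -203.6645965576172), (5.778376579284668, 4.896440505981445), 81.03235626220703) 51.849723846689876 [ 0.46896976 -0.20363821]
top [423 238  16  26 209] ((493.42169189453125, -212.04644775390625), (17.275348663330078, 45.99112319946289), 73.62394714355469) -15.795190595582357 [ 0.49262592 -0.21173792]Traceback (most recent call last):
  File "<stdin>", line 15, in <module>
  File "h.py", line 4, in ray
    i=eyes.camera_info(cam);K=np.array(i["K"]);T=np.array(i["pose"])
ValueError: time passes only in moves, steps and waits
```

```bash
cat > h.py <<'E'
import numpy as np, cv2
from rig import monitor, eyes, ticket, robot
C={}
def cam_(c):
    if c not in C:
        i=eyes.camera_info(c);C[c]=(np.array(i["K"]),np.array(i["pose"]))
    return C[c]
def ray(cam,px,z):
    K,T=cam_(cam);px=np.atleast_2d(px).astype(float)
    d=(T[:3,:3]@np.linalg.solve(K,np.c_[px,np.ones(len(px))].T)).T;o=T[:3,3]
    r=o+d*((z-o[2])/d[:,2])[:,None];return r[0] if len(r)==1 else r
def proj(cam,P):
    K,T=cam_(cam);p=K@(T[:3,:3].T@(np.array(P)-T[:3,3]));return p[:2]/p[2]
def save(cam,name):
    im=eyes.grab_frame(cam);cv2.imwrite(f"pics/{name}.png",im[:,:,::-1]);return im
E
python3 - <<'E'
from h import *
im=cv2.imread("pics/w1.png")
d=eyes.silhouettes("wrist","stopbox")
ys,xs=np.where(d[0]["pixels"]);W=ray("wrist",np.c_[xs,ys],.06)[:,:2].astype(np.float32);print(d[0]["p"],cv2.minAreaRect(W*1000))
cv2.imwrite("pics/w1c.png",cv2.resize(im[120:230,260:380],None,fx=5,fy=5,interpolation=cv2.INTER_CUBIC))
E
```

```text
0.9 ((489.42822265625, -208.21981811523438), (90.88163757324219, 96.87891387939453), 80.0235366821289)
```

View pics/w1c.png

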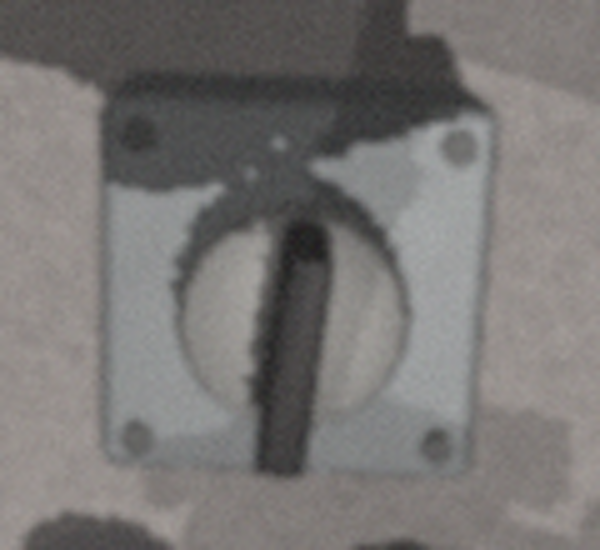

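The crop shows the rib's top face running from crop (312,263) to (281,475), on a round head centred near crop (297,312).

```bash
python3 - <<'E'
from h import *
a,b=ray("wrist",[(322.4,172.6),(316.2,215)],.116)
print(a,b,(a+b)/2,np.linalg.norm(b-a),np.degrees(np.arctan2(*(b-a)[[1,0]])),ray("wrist",(319.4,182.4),.086))
E
```

```text
[ 0.47281248 -0.20201995  0.116     ] [ 0.51493546 -0.21461207  0.116     ] [ 0.49387397 -0.20831601  0.116     ] 0.043964842813283285 -16.643347189103118 [ 0.49018956 -0.20734311  0.086     ]
```

Request:
apply_moves --motion '[[[0,0,-0.12],[0,5,-40],1],[[0,0,-0.12],[0,5,-75],1],[[0,0,-0.12],[0,5,-95],1],[[0,0,-0.12],[0,5,-100],1],[[0,0,-0.12],[0,5,-100],1]]'

```text
time_s: 3.52
ee_pos: [0.4902, -0.2042, 0.1301]
tcp_rot: [0.137, 0.991, 0.0, -0.001]
ft_force: [0.1, 0.5, 1.0]
grip_width: -0.0
gripper_force: 0.0
```

Request:
apply_moves --motion '[[[0,0,0],[2,-6,-6],1],[[0,0,0],[2,-6,-12],1],[[0,0,0],[2,-6,-16],1],[[0,0,0],[2,-6,-19],1],[[0,0,0],[2,-6,-19],1]]'

```text
time_s: 3.93
ee_pos: [0.4936, -0.2121, 0.1129]
tcp_rot: [0.138, 0.99, -0.0, 0.001]
ft_force: [0.4, -0.9, 2.1]
grip_width: 0.003
gripper_force: 1.6
```

Request:
apply_moves --motion '[[[0,0,0],[0,0,-3],1],[[0,0,0],[0,0,-5],1],[[0,0,0],[0,0,-6],1],[[0,0,0],[0,0,-6],1]]'

```text
time_s: 4.27
ee_pos: [0.4936, -0.2121, 0.108]
tcp_rot: [0.138, 0.99, -0.001, 0.001]
ft_force: [0.1, -1.6, 7.9]
grip_width: 0.0
gripper_force: 3.8
```

```bash
python3 - <<'E'
from h import *
s=monitor.read_state();print(s["ee_pos"],s["ft_force"])
E
```

```text
[ 0.49364005 -0.21209579  0.10796017] [ 0.05393322 -1.60032296  7.89429482]
```

Request:
apply_moves --motion '[[[0,0,0],[0,0,-1],1],[[0,0,0],[0,0,-2],1],[[0,0,0],[0,0,-2],1]]'

```text
time_s: 4.52
ee_pos: [0.4939, -0.2122, 0.1078]
tcp_rot: [0.138, 0.99, -0.001, 0.002]
ft_force: [-1.8, 1.0, 16.1]
grip_width: 0.0
gripper_force: 7.6
```

Hard stop reached: the force rose from 8 to 16 N with no further travel. Now rise clear and open.

Request:
apply_moves --motion '[[[0,0,0],[0,0,15],1],[[0,0,0],[0,0,45],0.4],[[0,0,0],[0,0,45],0.4],[[0,0,0],[0,0,45],0.4],[[0,0,0],[0,0,45],0.4],[[0,0,0],[0,0,45],0.4]]'

```text
time_s: 5.02
ee_pos: [0.4923, -0.2113, 0.1476]
tcp_rot: [0.137, 0.991, 0.0, -0.001]
ft_force: [-0.9, -0.1, 0.1]
grip_width: 0.598
gripper_force: 0.0
```

```bash
python3 - <<'E'
from h import *
s=monitor.read_state();print(s["ee_pos"],s["ft_force"],s["grip_width"])
for c in("scene","wrist","top"):
  save(c,"s2"+c)
  for d in eyes.place_of(c,"knob_top")[:1]: print(c,d["p"],d["centre"],ray(c,d["centre"],.116))
E
```

```text
[ 0.49229836 -0.21127524  0.1475889 ] [-0.87882782 -0.07412408  0.13169232] 0.5980898541791408
wrist 0.87 [312.2, 231.7] [ 0.49427313 -0.21566997  0.116     ]
top 0.56 [215.8, 204.6] [0.57575565 0.18058477 0.116     ]
```

View pics/s2wrist.png

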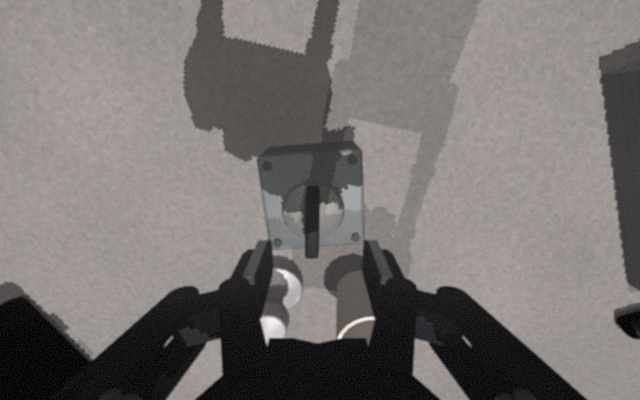

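The rib is now vertical in the wrist view, column 312 from rows 187 to 257, and sits between the fingers at columns 255 and 378. So the angle matches and y is off by about 2 mm.

Request:
apply_moves --motion '[[[0,0,0],[1,-2,-25],0.4],[[0,0,0],[1,-2,-45],0.4],[[0,0,0],[1,-2,-55],0.4],[[0,0,0],[1,-2,-55],0.5],[[0,0,0],[1,-2,-55],1],[[0,0,0],[1,-2,-55],1],[[0,0,0],[1,-2,-55],1],[[0,0,0],[1,-2,-55],1]]'

```text
time_s: 5.98
ee_pos: [0.4944, -0.2154, 0.0963]
tcp_rot: [0.138, 0.99, -0.002, 0.001]
ft_force: [-1.2, -3.9, -0.2]
grip_width: 0.101
gripper_force: 60.4
```

Request:
apply_moves --motion '[[[0,0,-0.12],[0,-1,0],1],[[0,0,-0.24],[0,-1,0],1],[[0,0,-0.36],[0,-1,0],1],[[0,0,-0.48],[0,-1,0],1],[[0,0,-0.6],[0,-1,0],1],[[0,0,-0.72],[0,-1,0],1],[[0,0,-0.84],[0,-1,0],1],[[0,0,-0.84],[0,-1,0],1]]'

```text
time_s: 6.65
ee_pos: [0.4937, -0.2167, 0.0962]
tcp_rot: [0.533, 0.846, -0.002, 0.001]
ft_force: [-4.2, -5.1, 1.2]
grip_width: 0.106
gripper_force: 60.7
```

```bash
python3 - <<'E'
from h import *
s=monitor.read_state();print(s["moment"],s["q"],s["ft_force"])
E
```

```text
[-0.82453828  0.65983109 -0.05968736] [-0.47445333 -0.05894896  1.6214189  -0.00355038  1.5768543  -0.92163944] [-4.210406   -5.14796022  1.23404142]
```

Request:
apply_moves --motion '[[[0,0,-0.08],[-1,-1,0],1],[[0,0,-0.16],[-1,-1,0],1],[[0,0,-0.22],[-1,-1,0],1],[[0,0,-0.26],[-1,-1,0],1],[[0,0,-0.26],[-1,-1,0],1]]'

```text
time_s: 7.07
ee_pos: [0.4932, -0.2169, 0.0962]
tcp_rot: [0.636, 0.772, -0.001, 0.002]
ft_force: [-2.7, -3.6, 3.3]
grip_width: 0.102
gripper_force: 60.7
```

```bash
python3 - <<'E'
from h import *
s=monitor.read_state();r=s["tcp_rot"];print(s["moment"],s["ft_force"],2*np.arctan2(r[0],r[1])-.277)
E
```

```text
[-0.62999676  0.43330389  0.00491929] [-2.68049192 -3.59448013  3.3050098 ] 1.1009141068570818
```

Request:
apply_moves --motion '[[[0,0,-0.05],[0,0,0],1],[[0,0,-0.1],[0,0,0],1],[[0,0,-0.13],[0,0,0],1],[[0,0,-0.13],[0,0,0],1]]'

```text
time_s: 7.4
ee_pos: [0.493, -0.217, 0.0959]
tcp_rot: [0.684, 0.73, -0.001, 0.001]
ft_force: [-2.3, -4.1, 1.9]
grip_width: 0.103
gripper_force: 62.4
```

```bash
python3 - <<'E'
from h import *
s=monitor.read_state();r=s["tcp_rot"];print(s["moment"],s["ft_force"],2*np.arctan2(r[0],r[1])-.277)
E
```

```text
[-0.85875979  0.45545152  0.80331949] [-2.27145214 -4.11044678  1.86755323] 1.2282307635441208
```

Request:
apply_moves --motion '[[[0,0,-0.04],[0,0,0],1],[[0,0,-0.06],[0,0,0],1],[[0,0,-0.06],[0,0,0],1]]'

```text
time_s: 7.65
ee_pos: [0.493, -0.217, 0.0958]
tcp_rot: [0.705, 0.71, -0.001, 0.001]
ft_force: [-3.4, -4.3, 2.3]
grip_width: 0.102
gripper_force: 74.2
```

```bash
python3 - <<'E'
from h import *
s=monitor.read_state();r=s["tcp_rot"];print(s["moment"],s["ft_force"],2*np.arctan2(r[0],r[1])-.277)
E
```

```text
[-0.93389663  0.55402147  1.4311878 ] [-3.41672305 -4.30163187  2.29365324] 1.2865760221309088
```

Firmly against the stop: the moment is 1.4 N m and rising. Now release and lift.

Request:
apply_moves --motion '[[[0,0,0],[0,0,0],0.5],[[0,0,0],[0,0,0],0.4],[[0,0,0],[0,0,0],0.4],[[0,0,0],[0,0,30],0.3],[[0,0,0],[0,0,70],0.3],[[0,0,0],[0,0,90],0.3],[[0,0,0],[0,0,90],0.3]]'

```text
time_s: 8.23
ee_pos: [0.4952, -0.2164, 0.1912]
tcp_rot: [0.705, 0.709, 0.002, 0.005]
ft_force: [-0.7, 0.5, 0.1]
grip_width: 0.7
gripper_force: 0.0
```

```bash
python3 - <<'E'
from h import *
s=monitor.read_state();r=s["tcp_rot"];print(s["ee_pos"],s["ft_force"],2*np.arctan2(r[0],r[1]))
save("wrist","w3")
# station geometry from the first top picture: edges of dark plate / mark line
im=cv2.imread("pics/top0.png")
cv2.imwrite("pics/top0c.png",cv2.resize(im[120:290,150:290],None,fx=3.5,fy=3.5,interpolation=cv2.INTER_CUBIC))
E
```

```text
[ 0.49516489 -0.21643133  0.19121392] [-0.71247017  0.45945808  0.094803  ] 1.5651461691761324
```

View pics/w3.png

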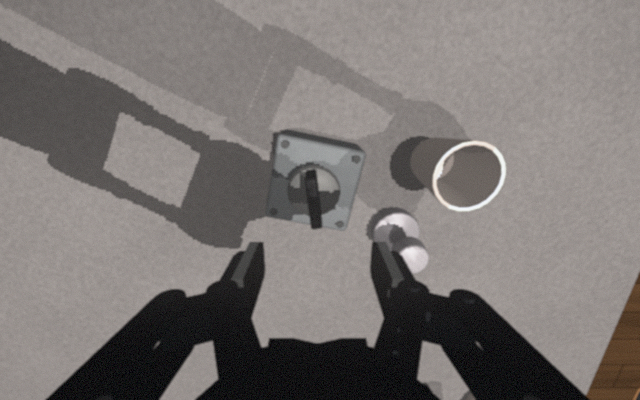

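View pics/top0c.png

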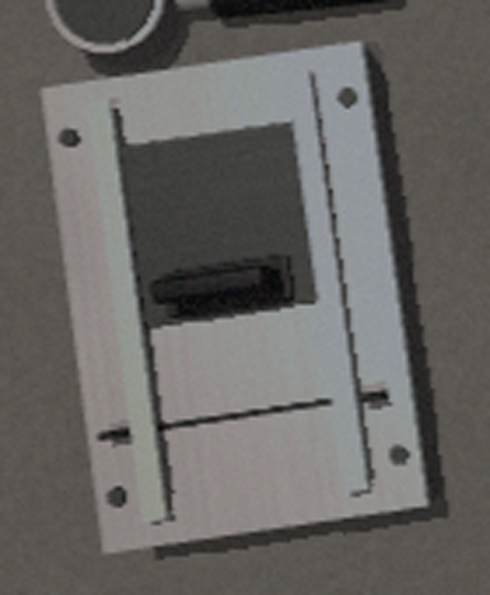

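Wrist view: the rib now runs (312,170)–(318,228), turned about 70° relative to its first angle, with tamper and beaker undisturbed. Top crop: the plate's front edge runs crop (150,326)–(315,303) and the mark line (165,427)–(330,402).

```bash
python3 - <<'E'
from h import *
f=lambda p:np.array(p)/3.5+[150,120]-.35
m=ray("top",f([(165,427),(330,402)]),.075);e=ray("top",f([(150,326),(315,303)]),.081)
L=ray("top",f([(113,105),(158,520)]),.088);R=ray("top",f([(311,72),(357,490)]),.088)
B=ray("top",f([(43,90),(103,552),(428,505),(362,43)]),.075)
ang=lambda a,b:np.degrees(np.arctan2(*(a-b)[[1,0]]))
print("mark",m,ang(m[0],m[1])-90,"edge",e,ang(e[0],e[1])-90,"rails",ang(L[0],L[1]),ang(R[0],R[1]))
print("block",ang(B[0],B[1]),ang(B[3],B[2]),B.mean(0),np.linalg.norm(B[0]-B[1]),np.linalg.norm(B[0]-B[3]))
a=np.radians(7.5);u=np.array([np.cos(a),np.sin(a),0])
d=(e.mean(0)-m.mean(0))@u;print("dist",d,"fin",e.mean(0)+.015*u)
# tabs
t=ray("top",f([(100,436),(388,396)]),.086);print(t,ang(t[0],t[1])-90,t.mean(0))
E
```

```text
mark [[0.50517639 0.22708527 0.075     ]
 [0.51913409 0.13632926 0.075     ]] 8.74322527151682 edge [[0.56071693 0.23419242 0.081     ]
 [0.573522   0.14390829 0.081     ]] 8.072462199876583 rails 6.991933666362569 6.784362089552134
block 8.294551139774729 8.540015344909888 [0.57733949 0.1899828  0.075     ] 0.2575779814763642 0.17905232563539195
dist 0.05545246001453446 fin [0.58199114 0.19100824 0.081     ]
[[0.50101394 0.25892686 0.086     ]
 [0.52305463 0.10279836 0.086     ]] 8.035360836900907 [0.51203428 0.18086261 0.086     ]
```

Request:
apply_moves --motion '[[[0,0,0.05],[87,407,0],0.3],[[0,0,0.137],[87,407,0],0.3],[[0,0,0.137],[87,407,0],0.3],[[0,0,0.137],[87,407,0],0.3],[[0,0,0.137],[87,407,0],0.3],[[0,0,0.137],[87,407,0],0.3],[[0,0,0.137],[87,407,0],0.3],[[0,0,0.137],[87,407,0],0.3]]'

```text
time_s: 8.95
ee_pos: [0.5621, 0.1126, 0.1825]
tcp_rot: [0.655, 0.756, -0.001, -0.001]
ft_force: [0.5, -0.7, -0.2]
grip_width: 0.701
gripper_force: 0.0
```

Request:
apply_moves --motion '[[[0,0,0],[19,76,5],0.3],[[0,0,0],[19,76,5],0.3],[[0,0,0],[19,76,5],0.3],[[0,0,0],[19,76,5],0.3],[[0,0,0],[19,76,5],0.3]]'

```text
time_s: 9.37
ee_pos: [0.5811, 0.1862, 0.1876]
tcp_rot: [0.655, 0.756, -0.001, -0.001]
ft_force: [-0.7, 0.1, 0.7]
grip_width: 0.699
gripper_force: 0.0
```

```bash
python3 - <<'E'
from h import *
s=monitor.read_state();r=s["tcp_rot"];print(s["ee_pos"],90-np.degrees(2*np.arctan2(r[0],r[1])))
save("wrist","w4")
for q,z in(("guard_fin",.103),("guard_edge",.081),("mark",.075)):
  for d in eyes.place_of("wrist",q)[:1]: print(q,d["p"],d["centre"],ray("wrist",d["centre"],z))
E
```

```text
[0.5811294  0.18616752 0.18764363] 8.17841964313682
guard_fin 0.58 [301.4, 190.3] [0.56626403 0.19356004 0.103     ]
guard_edge 0.59 [299.4, 189.8] [0.5639788  0.18690948 0.081     ]
mark 0.81 [247.0, 189.2] [0.51375363 0.17853459 0.075     ]
```

View pics/w4.png

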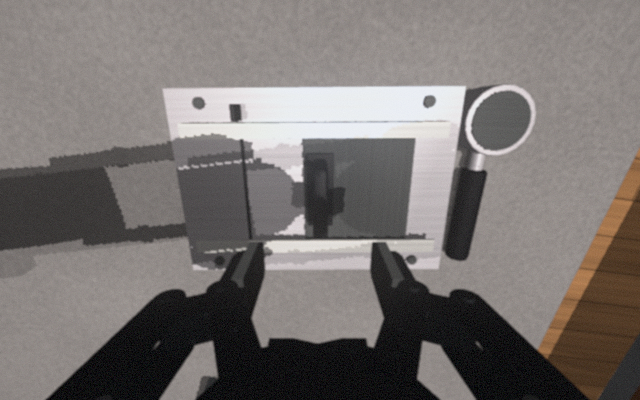

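The wrist view shows the station square to the tool. The fin is at column 318, centred between the fingers, the plate's front edge is at column about 303, and the mark line at column about 246.

Request:
apply_moves --motion '[[[0,0,0],[0,4,-35],0.3],[[0,0,0],[0,4,-65],0.3],[[0,0,0],[0,4,-85],0.3],[[0,0,0],[0,4,-95],0.3],[[0,0,0],[0,4,-96],0.5],[[0,0,0],[0,4,-96],1],[[0,0,0],[0,4,-96],1],[[0,0,0],[0,4,-96],1]]'

```text
time_s: 10.23
ee_pos: [0.5827, 0.1904, 0.0958]
tcp_rot: [0.655, 0.755, 0.001, 0.001]
ft_force: [-8.0, -0.8, 10.3]
grip_width: 0.133
gripper_force: 19.4
```

```bash
python3 - <<'E'
from h import *
s=monitor.read_state();print(s["ee_pos"],s["ft_force"],s["grip_width"],s["gripper_force"])
E
```

```text
[0.58267659 0.1903989  0.09584366] [-7.99612165 -0.77756228 10.33466827] 0.13301466995381095 19.3816477060318
```

Request:
apply_moves --motion '[[[0,0,0],[0,0,2],1],[[0,0,0],[0,0,2],1],[[0,0,0],[0,0,2],1]]'

```text
time_s: 10.48
ee_pos: [0.5825, 0.1904, 0.096]
tcp_rot: [0.655, 0.756, 0.001, 0.001]
ft_force: [5.0, -0.2, -1.8]
grip_width: 0.128
gripper_force: 60.3
```

Request:
apply_moves --motion '[[[0,0,0],[-6,-0.9,0],1],[[0,0,0],[-15,-2.1,0],1],[[0,0,0],[-24,-3.4,0],1],[[0,0,0],[-33,-4.7,0],1],[[0,0,0],[-41,-5.8,0],1],[[0,0,0],[-47,-6.7,0],1],[[0,0,0],[-51,-7.3,0],1],[[0,0,0],[-51,-7.3,0],1]]'

```text
time_s: 11.15
ee_pos: [0.5315, 0.1827, 0.096]
tcp_rot: [0.655, 0.755, 0.001, 0.001]
ft_force: [7.3, -0.7, -5.4]
grip_width: 0.127
gripper_force: 60.0
```

```bash
python3 - <<'E'
from h import *
s=monitor.read_state();r=s["tcp_rot"];print(s["ee_pos"],s["ft_force"],s["moment"],90-np.degrees(2*np.arctan2(r[0],r[1])))
a=save("wrist","w5");b=save("scene","s5");t=save("top","t5")
for c in("wrist","scene","top"):
 for q,z in(("guard_edge",.081),("mark",.075),("guard_fin",.103)):
  for d in eyes.place_of(c,q)[:1]: print(c,q,d["p"],d["centre"],ray(c,d["centre"],z))
r=lambda i:cv2.resize(i,(400,300),interpolation=cv2.INTER_CUBIC)
A=cv2.resize(a[60:300,150:470],(640,480));
cv2.imwrite("pics/m5.png",np.vstack([np.hstack([r(b[200:350,340:540]),r(t[170:290,150:310])]),r(a[90:270,160:400]).repeat(2,1)[:, :800]])[:,:,::-1])
E
```

```text
[0.53148653 0.18268442 0.09598848] [ 7.33537974 -0.67736914 -5.35012807] [-0.09437574 -1.06608316  0.22394595] 8.129534121067223
wrist guard_edge 0.73 [292.6, 238.5] [0.51648225 0.18102021 0.081     ]
wrist mark 0.74 [285.7, 234.3] [0.51157355 0.18030273 0.075     ]
wrist guard_fin 0.8 [319.4, 253.0] [0.53259057 0.18563231 0.103     ]
scene guard_edge 0.89 [423.2, 263.1] [0.51717931 0.18043932 0.081     ]
scene guard_fin 0.89 [418.9, 256.0] [0.52910066 0.18068503 0.103     ]
top guard_edge 0.56 [218.5, 234.2] [0.51991983 0.18387745 0.081     ]
top mark 0.62 [224.2, 235.5] [0.51712876 0.17437108 0.075     ]
top guard_fin 0.76 [211.8, 229.6] [0.5295827 0.1908686 0.103    ]
```

View pics/m5.png

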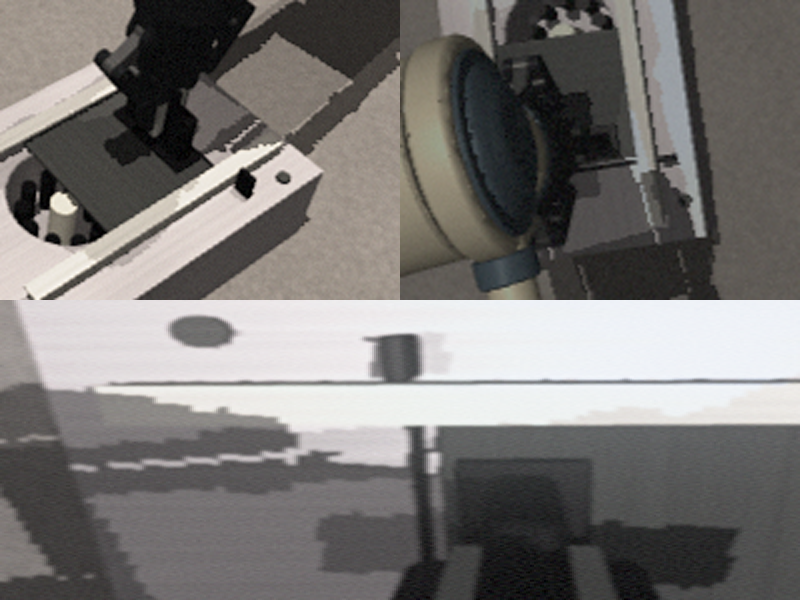

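All three panels show the plate edge just short of the mark. In the wrist panel the line is at about column 421 and the edge at about 438, a few mm apart. I'll measure this by intensity profile.

```bash
python3 - <<'E'
from h import *
g=cv2.imread("pics/w5.png",0).astype(int)
for r in (168,172,176,184,192,200,215,228): print(r,g[r,276:302])
K,T=cam_("wrist");print(T[:3,3])
a=np.radians(8.1);u=np.array([np.cos(a),np.sin(a),0])
for m,e,r in((286.3,291.4,198),):
    print((ray("wrist",(e,r),.081)-ray("wrist",(m,r),.075))@u)
# per-pixel
print((ray("wrist",(291,198),.081)-ray("wrist",(290,198),.081))@u)
E
```

```text
168 [208 209 207 210 202 184 138  96  80  72  97 153 205 211 181 122  93  95
 103  99 101  97 100 101  99  98]
172 [206 208 213 211 215 204 167 112  68  70  97 156 195 186 141  96  94  92
  98  95  99  99 100  96 100 100]
176 [205 207 212 207 212 208 174 114  71  69  85 134 173 173 123  92  89  96
  97  94 101  95  97  99  98  97]
184 [209 212 214 212 210 176 123  81  60  64  71  97 162 207 212 182 121  93
  92  99  90  88  83  85  84  86]
192 [ 87  89  95  91  90  90  90  72  63  59  56  90 152 195 184 124  87  80
  89  79  64  64  62  64  66  60]
200 [112 121 116 117 118 121 113  96  73  54  53  54  71  94 111 112  90  74
  65  69  62  51  51  52  53  50]
215 [117 112 114 114 107 117 112 112  92  62  43  39  48  67  85 105  98  77
  62  57  59  45  39  47  37  48]
228 [79 86 81 85 79 80 83 75 76 61 40 23 41 39 68 77 82 68 48 38 42 40 36 36
 36 37]
[0.51988875 0.26242697 0.23851928]
0.003730120797661142
0.000598463084076631
```

```bash
python3 - <<'E'
from h import *
a=np.radians(8.1);u=np.array([np.cos(a),np.sin(a),0])
for m,e,r in((284.4,290.4,168),(284.7,289.9,172),(284.7,291.8,184),(285.4,290.9,192),(285.8,292.6,200),(286.9,293,215),(287.5,293.6,228)):
    p=ray("wrist",(e,r),.081);q=ray("wrist",(m,r),.075);print(r,(p-q)@u, p@u,q@u)
print(np.array(monitor.read_state()["ee_pos"])@u)
E
```

```text
168 0.004162243281988 0.536872267257163 0.532710023975175
172 0.00371064312457497 0.5365118252232608 0.5328011820986859
184 0.0048815267863691674 0.5374114843637018 0.5325299575773327
192 0.003961451002705683 0.5367380154886704 0.5327765644859648
200 0.0047703232084579566 0.5376114286338726 0.5328411054254146
215 0.004404710247546533 0.5375921470527331 0.5331874368051864
228 0.004461749044818693 0.5377321166211592 0.5332703675763404
0.5524930642439525
```

Request:
apply_moves --motion '[[[0,0,0],[-2.5,-0.4,0],1],[[0,0,0],[-4.3,-0.6,0],1],[[0,0,0],[-4.3,-0.6,0],1],[[0,0,0],[-4.3,-0.6,0],1]]'

```text
time_s: 12.08
ee_pos: [0.5278, 0.1821, 0.096]
tcp_rot: [0.655, 0.755, 0.001, 0.002]
ft_force: [7.3, -0.4, -3.0]
grip_width: 0.126
gripper_force: 60.1
```

```bash
python3 - <<'E'
from h import *
a=np.radians(8.1);u=np.array([np.cos(a),np.sin(a),0])
s=monitor.read_state();print(np.array(s["ee_pos"])@u,s["ft_force"],s["gripper_force"])
g=save("wrist","w6");g=g.astype(int).mean(2).astype(int)
for r in (168,176,184,192,200,215,228): print(r,g[r,276:302],(ray("wrist",(300,r),.075))@u)
for q,z in(("guard_edge",.081),("mark",.075)):
  for d in eyes.place_of("wrist",q)[:1]: print(q,d["p"],d["centre"],ray("wrist",d["centre"],z)@u)
cv2.imwrite("pics/w6c.png",cv2.resize(cv2.imread("pics/w6.png")[130:240,240:360],None,fx=5,fy=5,interpolation=cv2.INTER_CUBIC))
E
```

```text
0.5481778177676878 [ 7.32910389 -0.36072313 -3.00714615] 60.07809519767761
168 [207 209 206 208 211 213 210 212 210 211 205 191 160 105  73  78  92 101
 103  97 102  96 101  99 104  99] 0.5377754189673707
176 [205 200 205 206 206 205 208 208 210 211 207 202 179 116  68  74  84  94
 100  98  97  96  95  99  99  98] 0.5376823039021371
184 [206 212 209 213 209 215 212 209 214 212 208 181 119  82  65  69  81  89
  93  92  94  90  89  85  85  90] 0.5375874372271001
192 [ 91 106 120 129 133 134 154 175 191 185 187 186 181 152 100  59  73  83
  91  73  66  57  64  61  62  61] 0.5374907690480465
200 [121 123 114 119 121 121 119 117 114 118 113 118 113 100  64  58  53  62
  68  68  65  50  47  54  48  56] 0.5373922475576304
215 [111 109 115 117 116 112 114 115 111 111 114 116 112 115  89  65  49  58
  58  58  58  47  43  43  45  42] 0.5372023355624128
228 [84 80 81 83 81 85 86 86 87 84 86 81 86 82 73 54 39 37 44 50 46 38 37 27
 38 34] 0.5370320313228243
guard_edge 0.7 [292.4, 238.5] 0.5324940356702572
```

View pics/w6c.png

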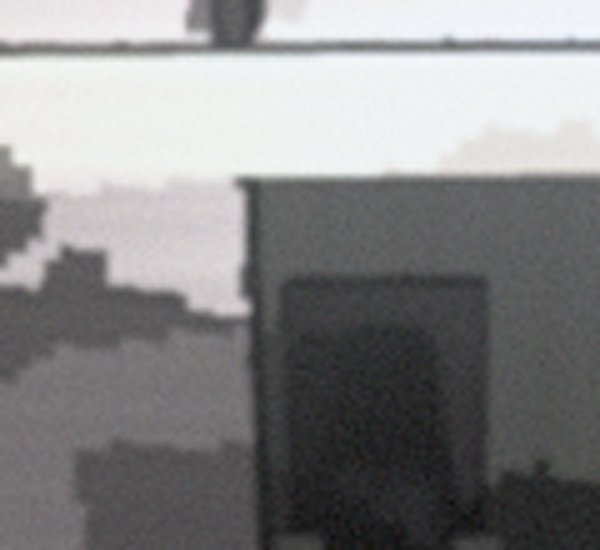

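The edge now sits on the line: only the line's front half (about 3 px, 1.6 mm) still shows, at crop columns 245–262. A final 0.4 mm nudge to settle, plus a check of the knob in the top picture.

Request:
apply_moves --motion '[[[0,0,0],[-0.4,-0.1,0],1],[[0,0,0],[-0.4,-0.1,0],1],[[0,0,0],[-0.4,-0.1,0],1],[[0,0,0],[-0.4,-0.1,0],1]]'

```text
time_s: 12.57
ee_pos: [0.5275, 0.1821, 0.096]
tcp_rot: [0.655, 0.755, 0.001, 0.002]
ft_force: [7.8, 0.1, -4.3]
grip_width: 0.131
gripper_force: 60.0
```

```bash
python3 - <<'E'
from h import *
s=monitor.read_state();print(s["ee_pos"],s["dq"],s["gripper_force"])
save("top","t7")
for f in("top0","t5","t7"):
    g=cv2.imread(f"pics/{f}.png").max(2);m=np.zeros_like(g);x0,x1,y0,y1=412,450,232,268
    m[y0:y1,x0:x1]=g[y0:y1,x0:x1]<34
    n,l,st,_=cv2.connectedComponentsWithStats(m);k=1+st[1:,4].argmax();ys,xs=np.where(l==k)
    W=ray("top",np.c_[xs,ys],.112)[:,:2].astype(np.float32);print(f,st[k],cv2.minAreaRect(W*1000))
    e,v=np.linalg.eigh(np.cov(W.T));print(np.degrees(np.arctan2(v[1,1],v[0,1])))
for q in("portafilter","tamper","beaker"):
  for d in eyes.place_of("top",q)[:1]: print(q,d["p"],ray("top",d["centre"],0))
E
```

```text
[0.52749316 0.18208518 0.0959705 ] [ 0.00038531  0.00150671  0.00137088 -0.0003708   0.00130471 -0.00171117] 60.00653028488159
top0 [424 238  14  25 118] ((495.0644836425781, -209.0284423828125), (14.860984802246094, 44.884273529052734), 67.31341552734375)
162.134829645196
t5 [417 246  28   9 118] ((493.4704284667969, -212.38780212402344), (12.453668594360352, 49.90275192260742), 6.465705394744873)
95.49563997107748
t7 [417 246  28   9 105] ((493.1590881347656, -212.31381225585938), (13.055675506591797, 50.11990737915039), 6.465705394744873)
100.0357115758216
portafilter 0.76 [0.76028711 0.21225174 0.        ]
tamper 0.62 [ 0.59494398 -0.28401006  0.        ]
beaker 0.81 [ 0.6377531  -0.20476077  0.        ]
```

```bash
python3 -c "
from rig import ticket
print(ticket.close_job())"
```

```text
the job is handed in; nothing more can be done
None
```

I pressed the stop fully down and let it spring up, turned the knob clockwise to its end stop, and handed the job in with the gripper holding the guard's plate edge at the index mark (within about 0.5 mm by my measurement); the portafilter, tamper and beaker have not moved.

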